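Carry the airbrush paints to the spray rack in spraying order

ROBOT

A 6-joint arm with a two-finger parallel gripper is mounted at the origin on the work surface. World frame = base frame: x ahead of the robot, y to its left, z up, the work surface at z = 0. Lengths are in m, angles in rad, forces in N, time in s.
With the tool pointing down it reaches from about 0.275 to 0.85 m from the base axis. Payload 19 kg.
Tool frame: the origin (TCP) lies between the finger pads; the fingertips stand 22 mm ahead of it and the grasp point (between the pads) lies 3 mm ahead of it (r.tip_reach is the z of the fingertips in the tool frame, in m); z points along the fingers, y is the direction in which the jaws open and shut (so a half turn about z gives the same grasp; the last joint's range is limited). The gripper opens to 85 mm and grips with 20 to 120 N. Pads are 22 mm wide; open, the fingers measure 114 mm over their backs; the gripper's body (76 mm by 85 mm) begins 54 mm behind the grasp point. The pads swing forward as they close: fully open they stand 13 mm farther back than shut.
Start: joints at [-1.267, 0.15, 1.437, -0, 1.554, -0.134], TCP at [0.244, -0.521, 0.253] pointing down, gripper open.
Joint ranges: [-2.8, 2.8], [-0.68, 2.1], [0.12, 2.68], [-1.39, 4.53], [0.16, 2.79], [-2.81, 2.81]. Speed limits (rad/s): [1.89, 1.89, 2.22, 3.01, 3.01, 3.01].

INTERFACE

Orientations are given as a 3x3 rotation matrix whose columns are the frame's x, y, z axes.
In Python, from workcell import status, eyes, r gives the robot as it stands.
- The arm moves only by the tool carry_out, never from a script. Its arguments are lists of equal length, an entry for each row: "angular": the turn, a rotation vector about the tool's x, y, z each as a share of 6 degrees, from -1 to 1, a list of three; "dp": the shift along the tool's x, y, z each as a share of 2 cm, from -1 to 1, a list of three; "claw": the closure, from -1 (fully open) to 1 (shut). In form: {"angular": [[rx, ry, rz], ...], "dp": [[x, y, z], ...], "claw": [claw, ...]}. A call has 1 to 20 rows; each row shifts and turns the pose as measured when the row begins, along the tool's axes as they then stand; what a row does not reach is not made up. A row lasts 1/10 s, in which the tool goes at most 50 mm and 8.59 degrees, less where a joint would pass 70% of its speed; a pose out of reach is approached as far as the arm can. A call with a number of a shift or a turn outside -1 to 1 is refused whole. A call with a gripper value outside its range is refused whole. The fingers move at their own pace and stop on an object; "grip_force" is the grip in N (left out, the last holds). Time passes only in rows, so rows that do not move let the fingers close. It gives the time, the measured TCP pose, the force and the opening at its end, in the units of the state.
- status.sense(): the state, without advancing time (a new reading comes with each control period).
- eyes.camera(name): name is "scene" or "top"; returns a dict with "img" (480x640x3 uint8, blue, green, red), "K" (3x3 intrinsics, pixels), "k1" (the pictures are not rectified: a ray, as slopes to the right and down, at radius r is drawn at 1 + k1 r^2 times it, then the intrinsics apply), "cam_to_world" (4x4, takes a point from camera to world coordinates). Camera axes: x right, y up, looking along -z (the intrinsics and any distortion apply to the point x, -y, -z); pixel columns grow to the right and rows downward; lengths in m; the calibration is good to about 2 mm. A picture is of the moment at which its call begins. There is no depth.
- r.sign_off(): hands the job in, once; it reports no verdict.
The state is a dict: "time": time; "qpos": joint angles; "qd": joint speeds; "joint_efforts": joint torques, N m; "eef_pos": TCP position; "eef_rot": TCP orientation; "contact_force": force on the tool from outside, world axes, zero at the start; "wrist_torque": the same for the moment, N m; "finger_gap": opening from 0.0 (shut) to 1.0 (fully open).
Only numpy, scipy, OpenCV 4.12 (cv2) and the standard library are available. Lean on these libraries where they do the work, as an engineer would, in place of code of your own. Each camera call takes 0.05 s, during which the arm holds its last target. There are 200 camera calls.

TASK

The four paint jars stand in the wooden mixing rack in the order they will be sprayed, the first one at the left as the robot sees it, each behind a test plaque of its colour. Move all four into the blue airbrush rack, one jar to a bay, keeping that order counted from the airbrush: the leftmost jar goes in the bay next to the airbrush, the second beside it, and so on to the rinse pot. Keep the jars upright, set them down rather than drop them, and leave each standing flat on its bay's floor.

Things in the scene. Friction and masses are not known exactly. Their poses are not given: they have to be found in the camera images.
- jar_ivory_mid (a point): Jar of cream-ivory airbrush paint: an upright cylinder 42 mm across with a grey screw lid 38 mm across, 80 mm tall in all, about 0.13 kg; a cream-ivory dab on top of the lid. The point is on its axis, half-way up (40 mm above its underside); z is up along its axis. It starts in a bay of the wooden mixing rack.
- jar_pink_mid (a point): Jar of rose-pink airbrush paint: an upright cylinder 42 mm across with a grey screw lid 38 mm across, 80 mm tall in all, about 0.13 kg; a rose-pink dab on top of the lid. The point is on its axis, half-way up (40 mm above its underside); z is up along its axis. It starts in a bay of the wooden mixing rack.
- jar_green_mid (a point): Jar of moss-green airbrush paint: an upright cylinder 42 mm across with a grey screw lid 38 mm across, 80 mm tall in all, about 0.13 kg; a moss-green dab on top of the lid. The point is on its axis, half-way up (40 mm above its underside); z is up along its axis. It starts in a bay of the wooden mixing rack.
- jar_brown_mid (a point): Jar of dark-brown airbrush paint: an upright cylinder 42 mm across with a grey screw lid 38 mm across, 80 mm tall in all, about 0.13 kg; a dark-brown dab on top of the lid. The point is on its axis, half-way up (40 mm above its underside); z is up along its axis. It starts in a bay of the wooden mixing rack.
- plaque_ivory: White plaster test plaque, 46 x 52 x 5 mm, with a cream-ivory paint patch, lying fixed on the dark wooden mixing rack's ledge. Origin: centre of its underside. At the start the cream-ivory jar stands in the bay behind it, 66 mm along the plaque's +x (within 5 mm). The row of plaques runs along their y axes, 66 mm apart; +y is to the robot's left.
- plaque_pink: White plaster test plaque, 46 x 52 x 5 mm, with a rose-pink paint patch, lying fixed on the dark wooden mixing rack's ledge. Origin: centre of its underside. At the start the rose-pink jar stands in the bay behind it, 66 mm along the plaque's +x (within 5 mm). The row of plaques runs along their y axes, 66 mm apart; +y is to the robot's left.
- plaque_green: White plaster test plaque, 46 x 52 x 5 mm, with a moss-green paint patch, lying fixed on the dark wooden mixing rack's ledge. Origin: centre of its underside. At the start the moss-green jar stands in the bay behind it, 66 mm along the plaque's +x (within 5 mm). The row of plaques runs along their y axes, 66 mm apart; +y is to the robot's left.
- plaque_brown: White plaster test plaque, 46 x 52 x 5 mm, with a dark-brown paint patch, lying fixed on the dark wooden mixing rack's ledge. Origin: centre of its underside. At the start the dark-brown jar stands in the bay behind it, 66 mm along the plaque's +x (within 5 mm). The row of plaques runs along their y axes, 66 mm apart; +y is to the robot's left.
- airbrush_rack: Blue enamelled rack, fixed, 270 mm long (y) and 72 mm wide (x): a row of four open bays along its y axis, each 60 x 60 mm inside with a round black rubber pad. Origin: under the middle of the row, on the table. Bay centres at x = 0, y = -99, -33, +33 and +99 mm; bay floor 8 mm above the table, walls 6 mm thick rising 10 mm above that floor. The wooden mixing rack has bays of the same sizes and heights.
- airbrush: Steel airbrush lying in its dark steel bench cradle, 150 x 44 mm, 70 mm tall, fixed on the table at one end of the blue rack (at its +y or its -y end; a black-lidded glass rinse pot, 73 mm tall, stands at the other end). Origin: centre of the cradle's underside, about 72 mm beyond the centre of the nearest bay, in line with the row.
Mind the look-alikes: they are no part of the job. Leave any purple or yellow look-alike of the part that bears jar_ivory_mid alone.

How it is judged:
At the end, for the whole second after the job is handed in: All jars at rest on the blue rack's bay floors, upright within 0.1 rad, within 13 mm of the row's centre line. In the plaques' order from the left, they stand 72, 138, 204 and 270 mm (each within 20 mm) from the airbrush's origin (x of jar_ivory_mid in the frame of airbrush_rack between -0.013 and 0.013 m and z of jar_ivory_mid in the frame of airbrush_rack between 0.043 and 0.053 m and angle between each of jar_ivory_mid, jar_pink_mid, jar_green_mid, jar_brown_mid's own z axis and vertical below 0.1 rad and linear speed of each of jar_ivory, jar_pink, jar_green, jar_brown below 0.02 m/s and ((y of plaque_ivory in the frame of plaque_pink above 0.03 m and y of plaque_ivory in the frame of plaque_green above 0.03 m and y of plaque_ivory in the frame of plaque_brown above 0.03 m and horizontal distance between jar_ivory_mid and airbrush between 0.052 and 0.092 m) or (y of plaque_pink in the frame of plaque_ivory above 0.03 m and y of plaque_ivory in the frame of plaque_green above 0.03 m and y of plaque_ivory in the frame of plaque_brown above 0.03 m and horizontal distance between jar_ivory_mid and airbrush between 0.118 and 0.158 m) or (y of plaque_ivory in the frame of plaque_pink above 0.03 m and y of plaque_green in the frame of plaque_ivory above 0.03 m and y of plaque_ivory in the frame of plaque_brown above 0.03 m and horizontal distance between jar_ivory_mid and airbrush between 0.118 and 0.158 m) or (y of plaque_ivory in the frame of plaque_pink above 0.03 m and y of plaque_ivory in the frame of plaque_green above 0.03 m and y of plaque_brown in the frame of plaque_ivory above 0.03 m and horizontal distance between jar_ivory_mid and airbrush between 0.118 and 0.158 m) or (y of each of plaque_pink, plaque_green in the frame of plaque_ivory above 0.03 m and y of plaque_ivory in the frame of plaque_brown above 0.03 m and horizontal distance between jar_ivory_mid and airbrush between 0.184 and 0.224 m) or (y of each of plaque_pink, plaque_brown in the frame of plaque_ivory above 0.03 m and y of plaque_ivory in the frame of plaque_green above 0.03 m and horizontal distance between jar_ivory_mid and airbrush between 0.184 and 0.224 m) or (y of plaque_ivory in the frame of plaque_pink above 0.03 m and y of each of plaque_green, plaque_brown in the frame of plaque_ivory above 0.03 m and horizontal distance between jar_ivory_mid and airbrush between 0.184 and 0.224 m) or (y of each of plaque_pink, plaque_green, plaque_brown in the frame of plaque_ivory above 0.03 m and horizontal distance between jar_ivory_mid and airbrush between 0.25 and 0.29 m)) and x of jar_pink_mid in the frame of airbrush_rack between -0.013 and 0.013 m and z of jar_pink_mid in the frame of airbrush_rack between 0.043 and 0.053 m and ((y of plaque_pink in the frame of plaque_ivory above 0.03 m and y of plaque_pink in the frame of plaque_green above 0.03 m and y of plaque_pink in the frame of plaque_brown above 0.03 m and horizontal distance between jar_pink_mid and airbrush between 0.052 and 0.092 m) or (y of plaque_ivory in the frame of plaque_pink above 0.03 m and y of plaque_pink in the frame of plaque_green above 0.03 m and y of plaque_pink in the frame of plaque_brown above 0.03 m and horizontal distance between jar_pink_mid and airbrush between 0.118 and 0.158 m) or (y of plaque_pink in the frame of plaque_ivory above 0.03 m and y of plaque_green in the frame of plaque_pink above 0.03 m and y of plaque_pink in the frame of plaque_brown above 0.03 m and horizontal distance between jar_pink_mid and airbrush between 0.118 and 0.158 m) or (y of plaque_pink in the frame of plaque_ivory above 0.03 m and y of plaque_pink in the frame of plaque_green above 0.03 m and y of plaque_brown in the frame of plaque_pink above 0.03 m and horizontal distance between jar_pink_mid and airbrush between 0.118 and 0.158 m) or (y of each of plaque_ivory, plaque_green in the frame of plaque_pink above 0.03 m and y of plaque_pink in the frame of plaque_brown above 0.03 m and horizontal distance between jar_pink_mid and airbrush between 0.184 and 0.224 m) or (y of each of plaque_ivory, plaque_brown in the frame of plaque_pink above 0.03 m and y of plaque_pink in the frame of plaque_green above 0.03 m and horizontal distance between jar_pink_mid and airbrush between 0.184 and 0.224 m) or (y of plaque_pink in the frame of plaque_ivory above 0.03 m and y of each of plaque_green, plaque_brown in the frame of plaque_pink above 0.03 m and horizontal distance between jar_pink_mid and airbrush between 0.184 and 0.224 m) or (y of each of plaque_ivory, plaque_green, plaque_brown in the frame of plaque_pink above 0.03 m and horizontal distance between jar_pink_mid and airbrush between 0.25 and 0.29 m)) and x of jar_green_mid in the frame of airbrush_rack between -0.013 and 0.013 m and z of jar_green_mid in the frame of airbrush_rack between 0.043 and 0.053 m and ((y of plaque_green in the frame of plaque_ivory above 0.03 m and y of plaque_green in the frame of plaque_pink above 0.03 m and y of plaque_green in the frame of plaque_brown above 0.03 m and horizontal distance between jar_green_mid and airbrush between 0.052 and 0.092 m) or (y of plaque_ivory in the frame of plaque_green above 0.03 m and y of plaque_green in the frame of plaque_pink above 0.03 m and y of plaque_green in the frame of plaque_brown above 0.03 m and horizontal distance between jar_green_mid and airbrush between 0.118 and 0.158 m) or (y of plaque_green in the frame of plaque_ivory above 0.03 m and y of plaque_pink in the frame of plaque_green above 0.03 m and y of plaque_green in the frame of plaque_brown above 0.03 m and horizontal distance between jar_green_mid and airbrush between 0.118 and 0.158 m) or (y of plaque_green in the frame of plaque_ivory above 0.03 m and y of plaque_green in the frame of plaque_pink above 0.03 m and y of plaque_brown in the frame of plaque_green above 0.03 m and horizontal distance between jar_green_mid and airbrush between 0.118 and 0.158 m) or (y of each of plaque_ivory, plaque_pink in the frame of plaque_green above 0.03 m and y of plaque_green in the frame of plaque_brown above 0.03 m and horizontal distance between jar_green_mid and airbrush between 0.184 and 0.224 m) or (y of each of plaque_ivory, plaque_brown in the frame of plaque_green above 0.03 m and y of plaque_green in the frame of plaque_pink above 0.03 m and horizontal distance between jar_green_mid and airbrush between 0.184 and 0.224 m) or (y of plaque_green in the frame of plaque_ivory above 0.03 m and y of each of plaque_pink, plaque_brown in the frame of plaque_green above 0.03 m and horizontal distance between jar_green_mid and airbrush between 0.184 and 0.224 m) or (y of each of plaque_ivory, plaque_pink, plaque_brown in the frame of plaque_green above 0.03 m and horizontal distance between jar_green_mid and airbrush between 0.25 and 0.29 m)) and x of jar_brown_mid in the frame of airbrush_rack between -0.013 and 0.013 m and z of jar_brown_mid in the frame of airbrush_rack between 0.043 and 0.053 m and ((y of plaque_brown in the frame of plaque_ivory above 0.03 m and y of plaque_brown in the frame of plaque_pink above 0.03 m and y of plaque_brown in the frame of plaque_green above 0.03 m and horizontal distance between jar_brown_mid and airbrush between 0.052 and 0.092 m) or (y of plaque_ivory in the frame of plaque_brown above 0.03 m and y of plaque_brown in the frame of plaque_pink above 0.03 m and y of plaque_brown in the frame of plaque_green above 0.03 m and horizontal distance between jar_brown_mid and airbrush between 0.118 and 0.158 m) or (y of plaque_brown in the frame of plaque_ivory above 0.03 m and y of plaque_pink in the frame of plaque_brown above 0.03 m and y of plaque_brown in the frame of plaque_green above 0.03 m and horizontal distance between jar_brown_mid and airbrush between 0.118 and 0.158 m) or (y of plaque_brown in the frame of plaque_ivory above 0.03 m and y of plaque_brown in the frame of plaque_pink above 0.03 m and y of plaque_green in the frame of plaque_brown above 0.03 m and horizontal distance between jar_brown_mid and airbrush between 0.118 and 0.158 m) or (y of each of plaque_ivory, plaque_pink in the frame of plaque_brown above 0.03 m and y of plaque_brown in the frame of plaque_green above 0.03 m and horizontal distance between jar_brown_mid and airbrush between 0.184 and 0.224 m) or (y of each of plaque_ivory, plaque_green in the frame of plaque_brown above 0.03 m and y of plaque_brown in the frame of plaque_pink above 0.03 m and horizontal distance between jar_brown_mid and airbrush between 0.184 and 0.224 m) or (y of plaque_brown in the frame of plaque_ivory above 0.03 m and y of each of plaque_pink, plaque_green in the frame of plaque_brown above 0.03 m and horizontal distance between jar_brown_mid and airbrush between 0.184 and 0.224 m) or (y of each of plaque_ivory, plaque_pink, plaque_green in the frame of plaque_brown above 0.03 m and horizontal distance between jar_brown_mid and airbrush between 0.25 and 0.29 m))); the robot touches nothing.
It fails at once if a jar is tipped over (leans more than 35 degrees) (angle between any of jar_ivory_mid, jar_pink_mid, jar_green_mid, jar_brown_mid's own z axis and vertical above 0.61 rad).
It fails at once if a jar is dropped (falls free, touching nothing, faster than 0.8 m/s: a drop of more than 30 mm) ((linear speed of jar_ivory above 0.8 m/s and contact force between jar_ivory and anything else below 0.05 N) or (linear speed of jar_pink above 0.8 m/s and contact force between jar_pink and anything else below 0.05 N) or (linear speed of jar_green above 0.8 m/s and contact force between jar_green and anything else below 0.05 N) or (linear speed of jar_brown above 0.8 m/s and contact force between jar_brown and anything else below 0.05 N)).
It also fails if it takes over 112 s, if anything falls off the work surface, if the arm or the gripper's body presses on something with over 40 N, if the wrist force passes 120 N, or if a joint passes its speed limit or range.

## Working session

There is one attempt and no reset: what is moved stays moved. The work goes in short steps, Python scripts to look and compute and a tool call to move; the robot and the scene stay as the last step left them, time stands still between calls to the robot, and variables do not carry over. Pictures are saved under pics/ and viewed, about 12 in all and at most 16, crops included, and the job is handed in when it is done.

Besides the shell and the picture viewer there is one more tool, called after "Emit:" as name(argument=value, ...) on one line, values as JSON. carry_out: Moves the arm, as the interface text tells. Its arguments: {"type":"object","properties":{"angular":{"type":"array","items":{"type":"array","items":{"type":"number"}}},"dp":{"type":"array","items":{"type":"array","items":{"type":"number"}}},"claw":{"type":"array","items":{"type":"number"}},"grip_force":{"type":"number"}},"required":["angular","dp","claw"]}

```bash
ls; mkdir -p pics
cat > h.py <<'E'
import numpy as np, cv2
from workcell import status, eyes, r
def snap(n,f=None):
    c=eyes.camera(n)
    if f: cv2.imwrite('pics/'+f,c['img'])
    return c
def cast(c,uv,z):
    K=np.array(c['K']);T=np.array(c['cam_to_world']);k=c['k1']
    d=np.array([(uv[0]-K[0,2])/K[0,0],(uv[1]-K[1,2])/K[1,1]]);s=d.copy()
    for _ in range(20): s=d/(1+k*(s@s))
    v=T[:3,:3]@np.array([s[0],-s[1],-1]);o=T[:3,3]
    return o+v*(z-o[2])/v[2]
E
python3 - <<'E'
from h import *
for n in('scene','top'):
    c=snap(n,n+'0.png');print(n,c['K'],c['k1'],np.round(c['cam_to_world'],3))
print(status.sense(),r.tip_reach)
E
```

```text
pics
scene [[620.85300516   0.         320.24100044]
 [  0.         620.85300516 240.6015504 ]
 [  0.           0.           1.        ]] -0.04878916788020277 [[ 0.6   -0.576  0.555  1.188]
 [ 0.8    0.439 -0.41  -0.489]
 [-0.007  0.69   0.724  0.915]
 [ 0.     0.     0.     1.   ]]
top [[620.48378968   0.         314.21666854]
 [  0.         620.48378968 244.54445386]
 [  0.           0.           1.        ]] -0.006461993043666105 [[ 0.017  0.999 -0.046  0.45 ]
 [-1.     0.018  0.024  0.02 ]
 [ 0.025  0.046  0.999  1.251]
 [ 0.     0.     0.     1.   ]]
{'time': 0.1, 'qpos': array([-1.26701365e+00,  1.50970298e-01,  1.43794462e+00,  8.61774163e-06,
        1.55379154e+00, -1.34017097e-01]), 'qd': array([ 1.52068378e-04, -1.64580634e-03, -2.46160925e-03,  1.43555887e-05,
        1.16358611e-03,  1.12205088e-03]), 'joint_efforts': array([ 2.27456476e-03, -7.14381409e+01, -5.71794784e+01, -5.35647978e-04,
        7.16365248e-03,  3.54452425e-05]), 'eef_pos': array([ 0.24368897, -0.52060094,  0.2527274 ]), 'eef_rot': array([[ 9.05686726e-01,  4.23947459e-01, -3.24953818e-04],
       [ 4.23947555e-01, -9.05686113e-01,  1.06538740e-03],
       [ 1.57362122e-04, -1.10267061e-03, -9.99999380e-01]]), 'contact_force': array([ 0.40060482, -0.48350153, -0.58167134]), 'wrist_torque': array([0.0067325 , 0.0008425 , 0.00505445]), 'finger_gap': 1.000346938868012} 0.022
```

View pics/top0.png

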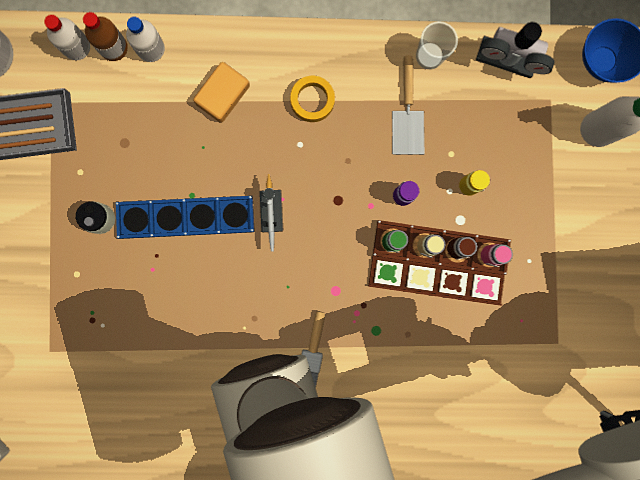

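View pics/scene0.png

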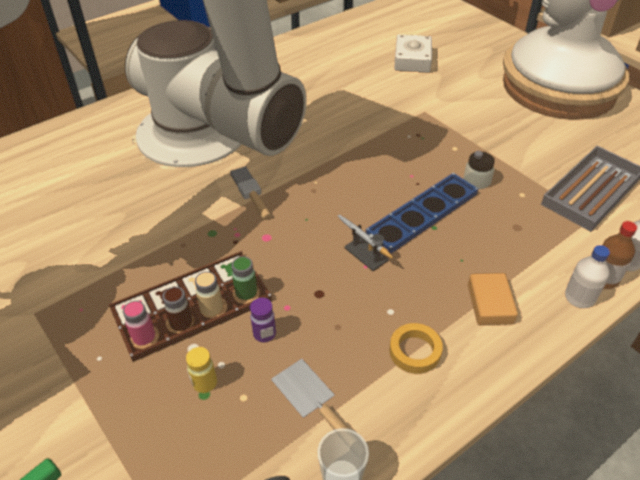

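The top view shows, from left to right, green (395,240), ivory (434,245), brown (465,248) and pink (500,254). The blue rack runs from (118,220) to (252,214), with the airbrush at its right (-y) end. So green goes in the bay nearest the airbrush, then ivory, brown and pink.

Run:
```python
from h import *
c=snap('top');im=c['img'];hsv=cv2.cvtColor(im,cv2.COLOR_BGR2HSV)
a=cv2.resize(im[215:310,360:520],None,fx=5,fy=5,interpolation=cv2.INTER_CUBIC);cv2.imwrite('pics/crop1.png',a)
# blue rack
m=cv2.inRange(hsv,(105,120,50),(125,255,255));m[:,:110]=0;m[:,260:]=0;m[:190]=0;m[245:]=0
pts=cv2.findNonZero(m);rc=cv2.minAreaRect(pts);print('rack rect',rc)
for z in(.018,):
  b=cv2.boxPoints(rc);w=[cast(c,p,z)[:2] for p in b];print(np.round(w,4),'ctr',np.round(np.mean(w,0),4))
# pads
v=hsv[...,2]
m=((v<45)).astype(np.uint8);m[:,:118]=0;m[:,252:]=0;m[:198]=0;m[240:]=0
n,_,s,ce=cv2.connectedComponentsWithStats(m)
for i in range(1,n):
  if s[i,4]>100: print('pad',s[i],ce[i],np.round(cast(c,ce[i],.009),4))
# plaques
m=cv2.inRange(hsv,(0,0,150),(180,60,255));m[:250]=0;m[310:]=0;m[:,:365]=0;m[:,515:]=0
n,_,s,ce=cv2.connectedComponentsWithStats(m)
cs,_=cv2.findContours(m,cv2.RETR_EXTERNAL,cv2.CHAIN_APPROX_NONE)
for k in cs:
  if cv2.contourArea(k)>200:
    rc=cv2.minAreaRect(k);print('plaque',rc,np.round(cast(c,rc[0],.02),4))
```

```text
rack rect ((184.37445068359375, 216.67684936523438), (36.420108795166016, 136.71548461914062), 87.20729064941406)
[[0.5847 0.3861]
 [0.6033 0.1164]
 [0.5307 0.1113]
 [0.5126 0.3804]] ctr [0.5578 0.2485]
pad [223 203  25  24 466] [234.88626609 214.54077253] [0.5647 0.15   0.009 ]
pad [190 204  25  25 467] [201.69807281 216.13276231] [0.5603 0.2161 0.009 ]
pad [124 207  25  25 472] [135.43008475 219.29025424] [0.5515 0.3476 0.009 ]
pad [157 206  25  25 476] [168.74789916 217.73529412] [0.5558 0.2816 0.009 ]
plaque ((485.6000061035156, 286.79998779296875), (26.304372787475586, 22.627416610717773), 8.130102157592773) [ 0.4286 -0.353   0.02  ]
plaque ((453.1899719238281, 282.1699523925781), (26.16295051574707, 22.627416610717773), 8.130102157592773) [ 0.4368 -0.2879  0.02  ]
plaque ((420.7199401855469, 277.4599914550781), (26.16295051574707, 22.485998153686523), 8.130102157592773) [ 0.4451 -0.2228  0.02  ]
plaque ((388.1800231933594, 272.739990234375), (26.304372787475586, 22.627416610717773), 8.130102157592773) [ 0.4534 -0.1577  0.02  ]
```

View pics/crop1.png

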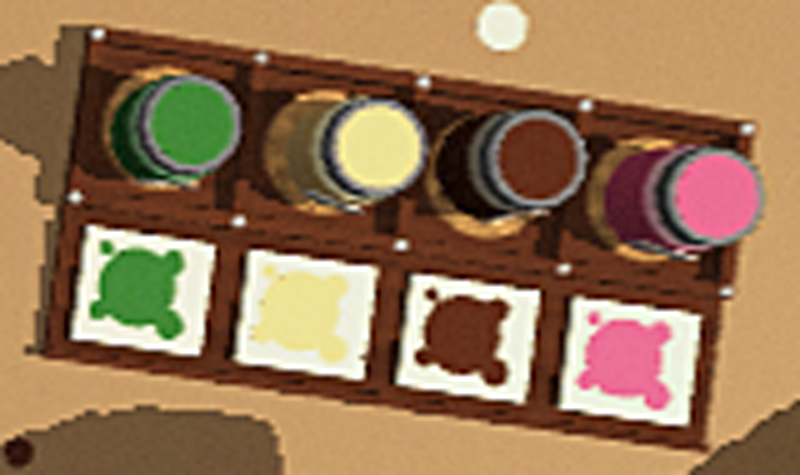

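```bash
cat >> h.py <<'E'
def go(x,y,z,yawdeg):
    "print turn about tool z (units of 6 deg) and then the shift, in units of 2cm, in the turned tool axes"
    s=status.sense();R=np.array(s['eef_rot']);p=np.array(s['eef_pos'])
    y0=np.degrees(np.arctan2(R[1,1],R[0,1]));a=np.radians(yawdeg)
    d=np.array([x,y,z])-p;u=np.array([np.cos(a),np.sin(a),0]);w=np.array([-u[1],u[0],0])
    print('t',s['time'],'p',p.round(4),'yaw',y0.round(2),'tilt',R[:,2].round(3),'gap',round(s['finger_gap'],3),'F',s['contact_force'].round(1))
    print(' turn_z',round((y0-yawdeg)/6,2),'shift',np.round([d@w/.02,d@u/.02,-d[2]/.02],2))
E
python3 - <<'E'
from h import *
c=snap('top');im=c['img'].astype(int)
for n,(u,v) in dict(green=(398,240),ivory=(435,244),brown=(467,247),pink=(503,254)).items():
    ref=np.median(im[v-3:v+4,u-3:u+4].reshape(-1,3),0)
    m=(np.abs(im-ref).max(2)<28).astype(np.uint8);k=np.zeros_like(m);cv2.circle(k,(u,v),11,1,-1);m*=k
    _,l,s,ce=cv2.connectedComponentsWithStats(m);i=l[v,u]
    print(n,ref,s[i],ce[i].round(1),cast(c,ce[i],.088).round(4))
print('purple',cast(c,(408,189),.088),'airbrush',cast(c,(271,211),.07))
go(.519,-.166,.2,-7.2)
E
```

```text
green [ 56. 139.  67.] [390 232  16  16 198] [398.  239.4] [ 0.5163 -0.1658  0.088 ]
ivory [150. 227. 238.] [428 236  16  16 207] [435.3 243.9] [ 0.5091 -0.2366  0.088 ]
brown [ 28.  48. 101.] [460 239  15  16 192] [467.1 246.4] [ 0.5054 -0.2969  0.088 ]
pink [149. 110. 236.] [495 246  16  16 205] [502.9 253.7] [ 0.4929 -0.3652  0.088 ]
purple [ 0.61211667 -0.18378261  0.088     ] airbrush [0.56717608 0.07501173 0.07      ]
t 0.2 p [ 0.2437 -0.5206  0.2529] yaw -64.91 tilt [-0.     0.001 -1.   ] gap 1.0 F [-0.5  0.  -0.3]
 turn_z -9.62 shift [19.32 11.43  2.65]
```

Emit:
carry_out(angular=[[0, 0, -0.96], [0, 0, -0.96], [0, 0, -0.96], [0, 0, -0.96], [0, 0, -0.96], [0, 0, -0.96], [0, 0, -0.96], [0, 0, -0.96], [0, 0, -0.96], [0, 0, -0.96]], dp=[[0, 0, 0], [0, 0, 0], [0, 0, 0], [0, 0, 0], [0, 0, 0], [0, 0, 0], [0, 0, 0], [0, 0, 0], [0, 0, 0], [0, 0, 0]], claw=[-1, -1, -1, -1, -1, -1, -1, -1, -1, -1], grip_force=40)

```text
time: 1.2
eef_pos: [0.2435, -0.5201, 0.251]
eef_rot: [[0.089, 0.996, -0.001], [0.996, -0.089, 0.004], [0.004, -0.002, -1.0]]
contact_force: [0.7, -0.3, 0.1]
finger_gap: 1.001
```

```bash
python3 -c "
from h import *
go(.517,-.166,.2,-7.2)"
```

```text
t 1.2 p [ 0.2435 -0.5201  0.251 ] yaw -5.12 tilt [-0.001  0.004 -1.   ] gap 1.001 F [ 0.7 -0.3  0.1]
 turn_z 0.35 shift [19.28 11.35  2.55]
```

Emit:
carry_out(angular=[[0, 0, 0.2], [0, 0, 0.15], [0, 0, 0], [0, 0, 0], [0, 0, 0], [0, 0, 0], [0, 0, 0], [0, 0, 0], [0, 0, 0], [0, 0, 0], [0, 0, 0], [0, 0, 0], [0, 0, 0], [0, 0, 0], [0, 0, 0], [0, 0, 0], [0, 0, 0], [0, 0, 0], [0, 0, 0], [0, 0, 0]], dp=[[0.96, 0.57, 0.13], [0.96, 0.57, 0.13], [0.96, 0.57, 0.13], [0.96, 0.57, 0.13], [0.96, 0.57, 0.13], [0.96, 0.57, 0.13], [0.96, 0.57, 0.13], [0.96, 0.57, 0.13], [0.96, 0.57, 0.13], [0.96, 0.57, 0.13], [0.96, 0.57, 0.13], [0.96, 0.57, 0.13], [0.96, 0.57, 0.13], [0.96, 0.57, 0.13], [0.96, 0.57, 0.13], [0.96, 0.57, 0.13], [0.96, 0.57, 0.13], [0.96, 0.57, 0.13], [0.96, 0.57, 0.13], [0.96, 0.57, 0.13]], claw=[-1, -1, -1, -1, -1, -1, -1, -1, -1, -1, -1, -1, -1, -1, -1, -1, -1, -1, -1, -1])

```text
time: 3.2
eef_pos: [0.5238, -0.1524, 0.1959]
eef_rot: [[0.126, 0.992, -0.004], [0.992, -0.126, 0.007], [0.006, -0.005, -1.0]]
contact_force: [-0.3, 1.0, 0.6]
finger_gap: 1.003
```

```bash
python3 -c "
from h import *
go(.517,-.166,.062,-7.2)"
```

```text
t 3.2 p [ 0.5238 -0.1524  0.1959] yaw -7.24 tilt [-0.004  0.007 -1.   ] gap 1.003 F [-0.3  1.   0.6]
 turn_z -0.01 shift [-0.72 -0.25  6.69]
```

Emit:
carry_out(angular=[[0, 0, 0], [0, 0, 0], [0, 0, 0], [0, 0, 0], [0, 0, 0], [0, 0, 0]], dp=[[-0.36, -0.12, 0.4], [-0.36, -0.12, 0.8], [0, 0, 0.8], [0, 0, 0.4], [0, 0, 0.2], [0, 0, 0]], claw=[-1, -1, -1, -1, -1, -1])

```text
time: 3.8
eef_pos: [0.5173, -0.1647, 0.1409]
eef_rot: [[0.123, 0.992, -0.005], [0.992, -0.123, 0.007], [0.007, -0.006, -1.0]]
contact_force: [0.6, 0.4, 0.1]
finger_gap: 1.001
```

```bash
python3 -c "
from h import *
go(.517,-.166,.062,-7.2)"
```

```text
t 3.8 p [ 0.5173 -0.1647  0.1409] yaw -7.06 tilt [-0.005  0.007 -1.   ] gap 1.001 F [0.6 0.4 0.1]
 turn_z 0.02 shift [-0.07 -0.    3.95]
```

Emit:
carry_out(angular=[[0, 0, 0], [0, 0, 0], [0, 0, 0], [0, 0, 0], [0, 0, 0], [0, 0, 0], [0, 0, 0], [0, 0, 0], [0, 0, 0], [0, 0, 0], [0, 0, 0], [0, 0, 0]], dp=[[-0.05, 0, 0.8], [0, 0, 0.9], [0, 0, 0.9], [0, 0, 0.7], [0, 0, 0.4], [0, 0, 0.2], [0, 0, 0], [0, 0, 0], [0, 0, 0], [0, 0, 0], [0, 0, 0], [0, 0, 0]], claw=[-1, -1, -1, -1, -1, -1, -1, 1, 1, 1, 1, 1])

```text
time: 5.0
eef_pos: [0.5198, -0.1672, 0.0667]
eef_rot: [[0.123, 0.992, 0.004], [0.992, -0.123, 0.003], [0.003, 0.003, -1.0]]
contact_force: [-0.4, -0.2, -2.0]
finger_gap: 0.478
```

```bash
python3 -c "
from h import *
go(.517,-.166,.062,-7.2)
snap('scene','s1.png')"
```

```text
t 5.0 p [ 0.5198 -0.1672  0.0667] yaw -7.07 tilt [ 0.004  0.003 -1.   ] gap 0.478 F [-0.4 -0.2 -2. ]
 turn_z 0.02 shift [ 0.04 -0.14  0.24]
```

View pics/s1.png

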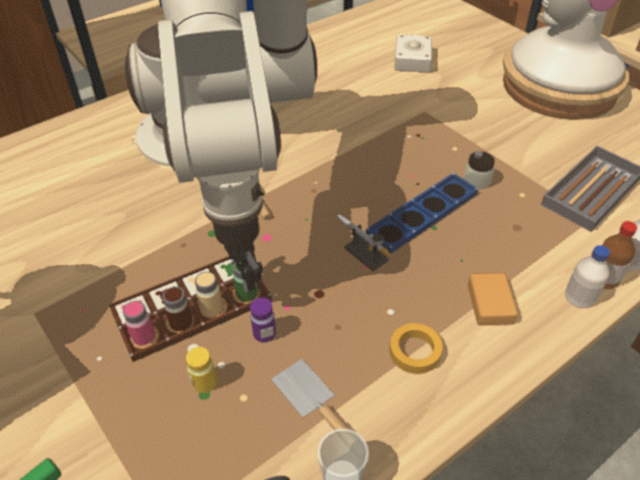

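The scene view shows the fingers closed around the green jar at about (245,290), and the gap of 0.478 (about 41 mm) fits the jar's body. Next I lift it.

Emit:
carry_out(angular=[[0, 0, 0], [0, 0, 0], [0, 0, 0], [0, 0, 0], [0, 0, 0], [0, 0, 0], [0, 0, 0], [0, 0, 0], [0, 0, -0.6], [0, 0, -0.6], [0, 0, -0.6], [0, 0, 0]], dp=[[0, 0, -0.3], [0, 0, -0.6], [0, 0, -0.9], [0, 0, -1], [0, 0, -1], [0, 0, -1], [0, 0, -0.7], [0, 0, -0.3], [0, 0, 0], [0, 0, 0], [0, 0, 0], [0, 0, 0]], claw=[1, 1, 1, 1, 1, 1, 1, 1, 1, 1, 1, 1])

```text
time: 6.25
eef_pos: [0.5189, -0.1673, 0.1951]
eef_rot: [[-0.072, 0.997, 0.007], [0.997, 0.072, 0.001], [0.001, 0.007, -1.0]]
contact_force: [0.4, -0.4, -0.7]
finger_gap: 0.475
```

```bash
python3 -c "
from h import *
go(.5647,.150,.18,3.8)"
```

```text
t 6.25 p [ 0.5189 -0.1673  0.1951] yaw 4.11 tilt [ 0.007  0.001 -1.   ] gap 0.475 F [ 0.4 -0.4 -0.7]
 turn_z 0.05 shift [15.68  3.34  0.76]
```

Emit:
carry_out(angular=[[0, 0, 0], [0, 0, 0], [0, 0, 0], [0, 0, 0], [0, 0, 0], [0, 0, 0], [0, 0, 0], [0, 0, 0], [0, 0, 0], [0, 0, 0], [0, 0, 0], [0, 0, 0], [0, 0, 0], [0, 0, 0], [0, 0, 0], [0, 0, 0], [0, 0, 0], [0, 0, 0], [0, 0, 0]], dp=[[0.4, 0.1, 0], [0.8, 0.2, 0], [1, 0.2, 0], [1, 0.2, 0], [1, 0.2, 0], [1, 0.2, 0], [1, 0.2, 0], [1, 0.2, 0], [1, 0.2, 0], [1, 0.2, 0], [1, 0.2, 0], [1, 0.2, 0], [1, 0.2, 0], [1, 0.2, 0], [1, 0.2, 0], [0.7, 0.2, 0], [0.4, 0.1, 0], [0.2, 0.1, 0], [0, 0, 0]], claw=[1, 1, 1, 1, 1, 1, 1, 1, 1, 1, 1, 1, 1, 1, 1, 1, 1, 1, 1])

```text
time: 8.15
eef_pos: [0.5662, 0.1672, 0.1956]
eef_rot: [[-0.04, 0.999, 0.003], [0.999, 0.04, 0.003], [0.003, 0.003, -1.0]]
contact_force: [-0.7, -0.2, -1.1]
finger_gap: 0.476
```

```bash
python3 -c "
from h import *
go(.5647,.150,.0675,3.8)"
```

```text
t 8.15 p [0.5662 0.1672 0.1956] yaw 2.27 tilt [ 0.003  0.003 -1.   ] gap 0.476 F [-0.7 -0.2 -1.1]
 turn_z -0.25 shift [-0.85 -0.13  6.41]
```

Emit:
carry_out(angular=[[0, 0, -0.25], [0, 0, 0], [0, 0, 0], [0, 0, 0], [0, 0, 0], [0, 0, 0], [0, 0, 0], [0, 0, 0]], dp=[[-0.4, -0.06, 0.3], [-0.4, -0.06, 0.8], [0, 0, 1], [0, 0, 1], [0, 0, 0.8], [0, 0, 0.4], [0, 0, 0.2], [0, 0, 0]], claw=[1, 1, 1, 1, 1, 1, 1, 1])

```text
time: 8.95
eef_pos: [0.5656, 0.1457, 0.1039]
eef_rot: [[-0.06, 0.998, 0.005], [0.998, 0.06, 0.002], [0.002, 0.005, -1.0]]
contact_force: [0.1, -0.6, -1.6]
finger_gap: 0.476
```

```bash
python3 -c "
from h import *
go(.5647,.150,.0675,3.8)"
```

```text
t 8.95 p [0.5656 0.1457 0.1039] yaw 3.47 tilt [ 0.005  0.002 -1.   ] gap 0.476 F [ 0.1 -0.6 -1.6]
 turn_z -0.06 shift [ 0.22 -0.03  1.82]
```

Emit:
carry_out(angular=[[0, 0, 0], [0, 0, 0], [0, 0, 0], [0, 0, 0], [0, 0, 0], [0, 0, 0], [0, 0, 0]], dp=[[0.2, 0, 0.3], [0, 0, 0.4], [0, 0, 0.4], [0, 0, 0.3], [0, 0, 0.2], [0, 0, 0.1], [0, 0, 0]], claw=[1, 1, 1, 1, 1, 1, 1])

```text
time: 9.65
eef_pos: [0.5663, 0.1502, 0.0686]
eef_rot: [[-0.061, 0.998, 0.007], [0.998, 0.061, 0.003], [0.002, 0.007, -1.0]]
contact_force: [-0.3, 0.0, -1.6]
finger_gap: 0.475
```

```bash
python3 -c "
from h import *
go(.5647,.150,.0672,3.8)"
```

```text
t 9.65 p [0.5663 0.1502 0.0686] yaw 3.48 tilt [ 0.007  0.003 -1.   ] gap 0.475 F [-0.3  0.  -1.6]
 turn_z -0.05 shift [-0.01 -0.08  0.07]
```

Emit:
carry_out(angular=[[0, 0, 0], [0, 0, 0], [0, 0, 0], [0, 0, 0], [0, 0, 0], [0, 0, 0], [0, 0, 0], [0, 0, 0], [0, 0, 0], [0, 0, 0], [0, 0, 0], [0, 0, 0], [0, 0, 0], [0, 0, 0.6], [0, 0, 0.6], [0, 0, 0.6]], dp=[[0, 0, 0.07], [0, 0, 0.03], [0, 0, 0], [0, 0, 0], [0, 0, 0], [0, 0, 0], [0, 0, -0.3], [0, 0, -0.7], [0, 0, -1], [0, 0, -1], [0, 0, -1], [0, 0, -0.7], [0, 0, -0.3], [0, 0, 0], [0, 0, 0], [0, 0, 0]], claw=[1, 1, -1, -1, -1, -1, -1, -1, -1, -1, -1, -1, -1, -1, -1, -1])

```text
time: 11.25
eef_pos: [0.5662, 0.15, 0.1804]
eef_rot: [[0.133, 0.991, 0.015], [0.991, -0.133, 0.003], [0.005, 0.014, -1.0]]
contact_force: [-0.3, 0.0, -0.3]
finger_gap: 1.001
```

```bash
python3 -c "
from h import *
go(.510,-.235,.18,-7.2)
snap('scene','s2.png')"
```

```text
t 11.25 p [0.5662 0.15   0.1804] yaw -7.62 tilt [ 0.015  0.003 -1.   ] gap 1.001 F [-0.3  0.  -0.3]
 turn_z -0.07 shift [-19.45  -0.37   0.02]
```

View pics/s2.png

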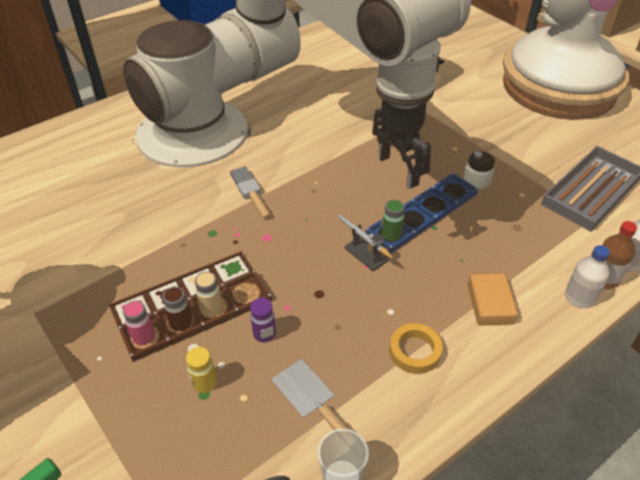

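The scene view shows the green jar upright in the bay next to the airbrush at (393,222), with the gripper clear. Next is ivory.

Emit:
carry_out(angular=[[0.14, -0.05, 0], [0, 0, 0], [0, 0, 0], [0, 0, 0], [0, 0, 0], [0, 0, 0], [0, 0, 0], [0, 0, 0], [0, 0, 0], [0, 0, 0], [0, 0, 0], [0, 0, 0], [0, 0, 0], [0, 0, 0], [0, 0, 0], [0, 0, 0], [0, 0, 0], [0, 0, 0], [0, 0, 0], [0, 0, 0]], dp=[[-0.5, -0.02, 0], [-0.9, -0.02, 0], [-1, -0.02, 0], [-1, -0.02, 0], [-1, -0.02, 0], [-1, -0.02, 0], [-1, -0.02, 0], [-1, -0.02, 0], [-1, -0.02, 0], [-1, -0.02, 0], [-1, -0.02, 0], [-1, -0.02, 0], [-1, -0.02, 0], [-1, -0.02, 0], [-1, -0.02, 0], [-1, -0.02, 0], [-1, -0.02, 0], [-0.8, -0.02, 0], [-0.5, 0, 0], [-0.2, 0, 0]], claw=[-1, -1, -1, -1, -1, -1, -1, -1, -1, -1, -1, -1, -1, -1, -1, -1, -1, -1, -1, -1])

```text
time: 13.3
eef_pos: [0.5066, -0.2282, 0.1824]
eef_rot: [[0.101, 0.995, -0.019], [0.995, -0.101, 0.001], [-0.001, -0.019, -1.0]]
contact_force: [0.3, 0.4, -0.9]
finger_gap: 0.999
```

```bash
python3 -c "
from h import *
go(.510,-.235,.0665,-7.2)"
```

```text
t 13.3 p [ 0.5066 -0.2282  0.1824] yaw -5.78 tilt [-0.019  0.001 -1.   ] gap 0.999 F [ 0.3  0.4 -0.9]
 turn_z 0.24 shift [-0.31  0.21  5.79]
```

Emit:
carry_out(angular=[[-0.09, 0, 0.2], [0, 0, 0], [0, 0, 0], [0, 0, 0], [0, 0, 0], [0, 0, 0]], dp=[[-0.2, 0.1, 0.2], [-0.1, 0.1, 0.5], [0, 0, 0.6], [0, 0, 0.3], [0, 0, 0.1], [0, 0, 0]], claw=[-1, -1, -1, -1, -1, -1])

```text
time: 13.9
eef_pos: [0.5096, -0.2333, 0.1441]
eef_rot: [[0.121, 0.993, -0.011], [0.993, -0.121, 0.002], [0.001, -0.011, -1.0]]
contact_force: [-0.2, 0.3, 0.5]
finger_gap: 1.0
```

```bash
python3 -c "
from h import *
go(.510,-.235,.0665,-7.2)"
```

```text
t 13.9 p [ 0.5096 -0.2333  0.1441] yaw -6.93 tilt [-0.011  0.002 -1.   ] gap 1.0 F [-0.2  0.3  0.5]
 turn_z 0.04 shift [-0.08  0.03  3.88]
```

Emit:
carry_out(angular=[[-0.05, 0, 0], [0, 0, 0], [0, 0, 0], [0, 0, 0], [0, 0, 0], [0, 0, 0], [0, 0, 0], [0, 0, 0], [0, 0, 0], [0, 0, 0], [0, 0, 0], [0, 0, 0]], dp=[[-0.08, 0, 0.8], [0, 0, 0.9], [0, 0, 0.9], [0, 0, 0.7], [0, 0, 0.4], [0, 0, 0.2], [0, 0, 0], [0, 0, 0], [0, 0, 0], [0, 0, 0], [0, 0, 0], [0, 0, 0]], claw=[-1, -1, -1, -1, -1, -1, -1, 1, 1, 1, 1, 1])

```text
time: 15.1
eef_pos: [0.5113, -0.2351, 0.0677]
eef_rot: [[0.119, 0.993, 0.0], [0.993, -0.119, -0.003], [-0.002, 0.001, -1.0]]
contact_force: [-0.9, -0.4, -1.0]
finger_gap: 0.474
```

Emit:
carry_out(angular=[[0, 0, 0], [0, 0, 0], [0, 0, 0], [0, 0, 0], [0, 0, 0], [0, 0, 0], [0, 0, 0], [0, 0, 0], [0, 0, -0.6], [0, 0, -0.6], [0, 0, -0.5], [0, 0, 0]], dp=[[0, 0, -0.3], [0, 0, -0.6], [0, 0, -0.9], [0, 0, -1], [0, 0, -1], [0, 0, -1], [0, 0, -0.7], [0, 0, -0.3], [0, 0, 0], [0, 0, 0], [0, 0, 0], [0, 0, 0]], claw=[1, 1, 1, 1, 1, 1, 1, 1, 1, 1, 1, 1])

```text
time: 16.3
eef_pos: [0.5108, -0.2345, 0.1962]
eef_rot: [[-0.065, 0.998, 0.003], [0.998, 0.065, -0.004], [-0.005, 0.003, -1.0]]
contact_force: [0.1, 0.5, -1.0]
finger_gap: 0.476
```

```bash
python3 -c "
from h import *
go(.560,.216,.19,3.8)"
```

```text
t 16.3 p [ 0.5108 -0.2345  0.1962] yaw 3.73 tilt [ 0.003 -0.004 -1.   ] gap 0.476 F [ 0.1  0.5 -1. ]
 turn_z -0.01 shift [22.31  3.95  0.31]
```

Emit:
carry_out(angular=[[0, 0, 0], [0, 0, 0], [0, 0, 0], [0, 0, 0], [0, 0, 0], [0, 0, 0], [0, 0, 0], [0, 0, 0], [0, 0, 0], [0, 0, 0], [0, 0, 0], [0, 0, 0], [0, 0, 0], [0, 0, 0], [0, 0, 0], [0, 0, 0], [0, 0, 0], [0, 0, 0], [0, 0, 0], [0, 0, 0]], dp=[[0.4, 0.18, 0], [0.8, 0.18, 0], [1, 0.18, 0], [1, 0.18, 0], [1, 0.18, 0], [1, 0.18, 0], [1, 0.18, 0], [1, 0.18, 0], [1, 0.18, 0], [1, 0.18, 0], [1, 0.18, 0], [1, 0.18, 0], [1, 0.18, 0], [1, 0.18, 0], [1, 0.18, 0], [1, 0.18, 0], [1, 0.18, 0], [1, 0.18, 0], [1, 0.18, 0], [1, 0.18, 0]], claw=[1, 1, 1, 1, 1, 1, 1, 1, 1, 1, 1, 1, 1, 1, 1, 1, 1, 1, 1, 1])

```text
time: 18.3
eef_pos: [0.5563, 0.1908, 0.1951]
eef_rot: [[-0.047, 0.999, 0.0], [0.999, 0.047, -0.0], [-0.0, 0.0, -1.0]]
contact_force: [0.3, -0.5, -1.0]
finger_gap: 0.472
```

Emit:
carry_out(angular=[[0, 0, 0], [0, 0, 0], [0, 0, 0], [0, 0, 0]], dp=[[0.9, 0.1, 0], [0.5, 0, 0], [0.2, 0, 0], [0, 0, 0]], claw=[1, 1, 1, 1])

```text
time: 18.7
eef_pos: [0.5541, 0.2295, 0.1947]
eef_rot: [[-0.049, 0.999, -0.001], [0.999, 0.049, 0.0], [0.0, -0.001, -1.0]]
contact_force: [0.5, -0.5, -1.4]
finger_gap: 0.472
```

```bash
python3 -c "
from h import *
go(.560,.216,.068,3.8)"
```

```text
t 18.7 p [0.5541 0.2295 0.1947] yaw 2.81 tilt [-0.001  0.    -1.   ] gap 0.472 F [ 0.5 -0.5 -1.4]
 turn_z -0.17 shift [-0.69  0.25  6.34]
```

Emit:
carry_out(angular=[[0, 0, -0.15], [0, 0, 0], [0, 0, 0], [0, 0, 0], [0, 0, 0], [0, 0, 0], [0, 0, 0], [0, 0, 0]], dp=[[-0.3, 0.12, 0.3], [-0.25, 0.1, 0.8], [0, 0, 1], [0, 0, 1], [0, 0, 0.8], [0, 0, 0.4], [0, 0, 0.2], [0, 0, 0]], claw=[1, 1, 1, 1, 1, 1, 1, 1])

```text
time: 19.5
eef_pos: [0.5602, 0.211, 0.1005]
eef_rot: [[-0.064, 0.998, 0.0], [0.998, 0.064, -0.001], [-0.001, 0.0, -1.0]]
contact_force: [0.7, -0.2, -1.4]
finger_gap: 0.471
```

```bash
python3 -c "
from h import *
go(.560,.216,.068,3.8)"
```

```text
t 19.5 p [0.5602 0.211  0.1005] yaw 3.66 tilt [ 0.    -0.001 -1.   ] gap 0.471 F [ 0.7 -0.2 -1.4]
 turn_z -0.02 shift [0.25 0.   1.62]
```

Emit:
carry_out(angular=[[0, 0, 0], [0, 0, 0], [0, 0, 0], [0, 0, 0], [0, 0, 0], [0, 0, 0], [0, 0, 0], [0, 0, 0]], dp=[[0.22, 0, 0.3], [0, 0, 0.4], [0, 0, 0.4], [0, 0, 0.3], [0, 0, 0.1], [0, 0, 0.05], [0, 0, 0.05], [0, 0, 0]], claw=[1, 1, 1, 1, 1, 1, 1, 1])

```text
time: 20.3
eef_pos: [0.5609, 0.2159, 0.0676]
eef_rot: [[-0.064, 0.998, 0.003], [0.998, 0.064, -0.0], [-0.001, 0.003, -1.0]]
contact_force: [-0.0, -0.4, -2.2]
finger_gap: 0.475
```

```bash
python3 -c "
from h import *
go(.560,.216,.068,3.8)"
```

```text
t 20.3 p [0.5609 0.2159 0.0676] yaw 3.68 tilt [ 0.003 -0.    -1.   ] gap 0.475 F [-0.  -0.4 -2.2]
 turn_z -0.02 shift [ 0.01 -0.04 -0.02]
```

Seated. Next I open the gripper, lift and turn back for brown.

Emit:
carry_out(angular=[[0, 0, 0], [0, 0, 0], [0, 0, 0], [0, 0, 0], [0, 0, 0], [0, 0, 0], [0, 0, 0], [0, 0, 0], [0, 0, 0], [0, 0, 0], [0, 0, 0], [0, 0, 0.6], [0, 0, 0.6], [0, 0, 0.6]], dp=[[0, 0, 0], [0, 0, 0], [0, 0, 0], [0, 0, 0], [0, 0, -0.3], [0, 0, -0.7], [0, 0, -1], [0, 0, -1], [0, 0, -1], [0, 0, -0.8], [0, 0, -0.4], [0, 0, 0], [0, 0, 0], [0, 0, 0]], claw=[-1, -1, -1, -1, -1, -1, -1, -1, -1, -1, -1, -1, -1, -1])

```text
time: 21.7
eef_pos: [0.5611, 0.216, 0.1858]
eef_rot: [[0.129, 0.992, 0.01], [0.992, -0.129, 0.001], [0.003, 0.01, -1.0]]
contact_force: [-0.2, 0.2, 0.4]
finger_gap: 1.003
```

```bash
python3 -c "
from h import *
go(.504,-.2965,.18,-7.2)"
```

```text
t 21.7 p [0.5611 0.216  0.1858] yaw -7.41 tilt [ 0.01   0.001 -1.   ] gap 1.003 F [-0.2  0.2  0.4]
 turn_z -0.04 shift [-25.78   0.38   0.29]
```

Emit:
carry_out(angular=[[0, 0, 0], [0, 0, 0], [0, 0, 0], [0, 0, 0], [0, 0, 0], [0, 0, 0], [0, 0, 0], [0, 0, 0], [0, 0, 0], [0, 0, 0], [0, 0, 0], [0, 0, 0], [0, 0, 0], [0, 0, 0], [0, 0, 0], [0, 0, 0], [0, 0, 0], [0, 0, 0], [0, 0, 0], [0, 0, 0]], dp=[[-0.5, 0.03, 0], [-0.9, 0.03, 0], [-1, 0.03, 0], [-1, 0.03, 0], [-1, 0.03, 0], [-1, 0.03, 0], [-1, 0.03, 0], [-1, 0.03, 0], [-1, 0.03, 0], [-1, 0.03, 0], [-1, 0.03, 0], [-1, 0.03, 0], [-1, 0.03, 0], [-1, 0.03, 0], [-1, 0.03, 0], [-1, 0.03, 0], [-1, 0.03, 0], [-1, 0.03, 0], [-1, 0.03, 0], [-1, 0.03, 0]], claw=[-1, -1, -1, -1, -1, -1, -1, -1, -1, -1, -1, -1, -1, -1, -1, -1, -1, -1, -1, -1])

```text
time: 23.7
eef_pos: [0.5137, -0.2063, 0.1876]
eef_rot: [[0.1, 0.995, 0.008], [0.995, -0.1, -0.002], [-0.002, 0.008, -1.0]]
contact_force: [0.2, 1.5, 1.0]
finger_gap: 0.994
```

```bash
python3 -c "
from h import *
go(.504,-.2965,.18,-7.2)"
```

```text
t 23.7 p [ 0.5137 -0.2063  0.1876] yaw -5.76 tilt [ 0.008 -0.002 -1.   ] gap 0.994 F [0.2 1.5 1. ]
 turn_z 0.24 shift [-4.53  0.08  0.38]
```

Emit:
carry_out(angular=[[0, 0, 0.12], [0, 0, 0.12], [0, 0, 0], [0, 0, 0], [0, 0, 0], [0, 0, 0]], dp=[[-1, 0, 0], [-1, 0, 0], [-0.8, 0, 0], [-0.5, 0, 0], [-0.3, 0, 0], [0, 0, 0]], claw=[-1, -1, -1, -1, -1, -1])

```text
time: 24.3
eef_pos: [0.4999, -0.2867, 0.1879]
eef_rot: [[0.123, 0.992, 0.007], [0.992, -0.123, -0.003], [-0.002, 0.007, -1.0]]
contact_force: [0.1, -0.5, 0.2]
finger_gap: 0.998
```

```bash
python3 -c "
from h import *
go(.504,-.2965,.067,-7.2)"
```

```text
t 24.3 p [ 0.4999 -0.2867  0.1879] yaw -7.06 tilt [ 0.007 -0.003 -1.   ] gap 0.998 F [ 0.1 -0.5  0.2]
 turn_z 0.02 shift [-0.46  0.27  6.05]
```

Emit:
carry_out(angular=[[0, 0, 0], [0, 0, 0], [0, 0, 0], [0, 0, 0], [0, 0, 0], [0, 0, 0]], dp=[[-0.22, 0.13, 0.3], [-0.2, 0.12, 0.6], [0, 0, 0.7], [0, 0, 0.3], [0, 0, 0.1], [0, 0, 0]], claw=[-1, -1, -1, -1, -1, -1])

```text
time: 24.9
eef_pos: [0.5046, -0.2941, 0.143]
eef_rot: [[0.12, 0.993, 0.005], [0.993, -0.12, -0.001], [-0.0, 0.006, -1.0]]
contact_force: [-0.7, 0.3, 0.7]
finger_gap: 1.0
```

```bash
python3 -c "
from h import *
go(.504,-.2965,.067,-7.2)"
```

```text
t 24.9 p [ 0.5046 -0.2941  0.143 ] yaw -6.88 tilt [ 0.005 -0.001 -1.   ] gap 1.0 F [-0.7  0.3  0.7]
 turn_z 0.05 shift [-0.13 -0.02  3.8 ]
```

Emit:
carry_out(angular=[[0, 0, 0], [0, 0, 0], [0, 0, 0], [0, 0, 0], [0, 0, 0], [0, 0, 0], [0, 0, 0], [0, 0, 0], [0, 0, 0], [0, 0, 0], [0, 0, 0], [0, 0, 0]], dp=[[-0.12, 0, 0.8], [0, 0, 0.9], [0, 0, 0.9], [0, 0, 0.7], [0, 0, 0.4], [0, 0, 0.1], [0, 0, 0], [0, 0, 0], [0, 0, 0], [0, 0, 0], [0, 0, 0], [0, 0, 0]], claw=[-1, -1, -1, -1, -1, -1, -1, 1, 1, 1, 1, 1])

```text
time: 26.1
eef_pos: [0.5071, -0.2975, 0.0694]
eef_rot: [[0.119, 0.993, 0.012], [0.993, -0.119, -0.006], [-0.004, 0.012, -1.0]]
contact_force: [0.3, -0.4, -2.7]
finger_gap: 0.471
```

Emit:
carry_out(angular=[[0, 0, 0], [0, 0, 0], [0, 0, 0], [0, 0, 0], [0, 0, 0], [0, 0, 0], [0, 0, 0], [0, 0, 0], [0, 0, -0.6], [0, 0, -0.6], [0, 0, -0.5], [0, 0, 0]], dp=[[0, 0, -0.3], [0, 0, -0.6], [0, 0, -0.9], [0, 0, -1], [0, 0, -1], [0, 0, -1], [0, 0, -0.7], [0, 0, -0.3], [0, 0, 0], [0, 0, 0], [0, 0, 0], [0, 0, 0]], claw=[1, 1, 1, 1, 1, 1, 1, 1, 1, 1, 1, 1])

```text
time: 27.3
eef_pos: [0.5052, -0.2963, 0.1976]
eef_rot: [[-0.065, 0.998, 0.014], [0.998, 0.065, -0.008], [-0.008, 0.013, -1.0]]
contact_force: [0.1, 0.3, -1.6]
finger_gap: 0.475
```

```bash
python3 -c "
from h import *
go(.556,.282,.19,3.8)"
```

```text
t 27.3 p [ 0.5052 -0.2963  0.1976] yaw 3.75 tilt [ 0.014 -0.008 -1.   ] gap 0.475 F [ 0.1  0.3 -1.6]
 turn_z -0.01 shift [28.68  4.45  0.38]
```

Emit:
carry_out(angular=[[0, 0, 0], [0, 0, 0], [0, 0, 0], [0, 0, 0], [0, 0, 0], [0, 0, 0], [0, 0, 0], [0, 0, 0], [0, 0, 0], [0, 0, 0], [0, 0, 0], [0, 0, 0], [0, 0, 0], [0, 0, 0], [0, 0, 0], [0, 0, 0], [0, 0, 0], [0, 0, 0], [0, 0, 0], [0, 0, 0]], dp=[[0.4, 0.17, 0], [0.8, 0.17, 0], [1, 0.17, 0], [1, 0.17, 0], [1, 0.17, 0], [1, 0.17, 0], [1, 0.17, 0], [1, 0.17, 0], [1, 0.17, 0], [1, 0.17, 0], [1, 0.17, 0], [1, 0.17, 0], [1, 0.17, 0], [1, 0.17, 0], [1, 0.17, 0], [1, 0.17, 0], [1, 0.17, 0], [1, 0.17, 0], [1, 0.17, 0], [1, 0.17, 0]], claw=[1, 1, 1, 1, 1, 1, 1, 1, 1, 1, 1, 1, 1, 1, 1, 1, 1, 1, 1, 1])

```text
time: 29.3
eef_pos: [0.5465, 0.1281, 0.1959]
eef_rot: [[-0.048, 0.999, 0.012], [0.999, 0.048, -0.003], [-0.003, 0.012, -1.0]]
contact_force: [0.3, -0.3, -2.2]
finger_gap: 0.473
```

```bash
python3 -c "
from h import *
go(.556,.282,.19,3.8)"
```

```text
t 29.3 p [0.5465 0.1281 0.1959] yaw 2.73 tilt [ 0.012 -0.003 -1.   ] gap 0.473 F [ 0.3 -0.3 -2.2]
 turn_z -0.18 shift [7.65 0.99 0.29]
```

Emit:
carry_out(angular=[[0, 0, -0.1], [0, 0, -0.1], [0, 0, 0], [0, 0, 0], [0, 0, 0], [0, 0, 0], [0, 0, 0], [0, 0, 0], [0, 0, 0]], dp=[[1, 0.15, 0], [1, 0.15, 0], [1, 0.15, 0], [1, 0.15, 0], [1, 0.15, 0], [0.8, 0.15, 0], [0.5, 0.1, 0], [0.3, 0, 0], [0, 0, 0]], claw=[1, 1, 1, 1, 1, 1, 1, 1, 1])

```text
time: 30.2
eef_pos: [0.5515, 0.2769, 0.1954]
eef_rot: [[-0.068, 0.998, 0.01], [0.998, 0.068, -0.002], [-0.002, 0.01, -1.0]]
contact_force: [0.1, -0.9, -0.8]
finger_gap: 0.473
```

```bash
python3 -c "
from h import *
go(.556,.282,.0697,3.8)"
```

```text
t 30.2 p [0.5515 0.2769 0.1954] yaw 3.92 tilt [ 0.01  -0.002 -1.   ] gap 0.473 F [ 0.1 -0.9 -0.8]
 turn_z 0.02 shift [0.24 0.24 6.29]
```

Emit:
carry_out(angular=[[0, 0, 0], [0, 0, 0], [0, 0, 0], [0, 0, 0], [0, 0, 0], [0, 0, 0], [0, 0, 0], [0, 0, 0]], dp=[[0.11, 0.11, 0.3], [0.11, 0.11, 0.8], [0, 0, 1], [0, 0, 1], [0, 0, 0.8], [0, 0, 0.4], [0, 0, 0.2], [0, 0, 0]], claw=[1, 1, 1, 1, 1, 1, 1, 1])

```text
time: 31.0
eef_pos: [0.557, 0.2778, 0.096]
eef_rot: [[-0.063, 0.998, 0.007], [0.998, 0.063, -0.004], [-0.004, 0.007, -1.0]]
contact_force: [-0.2, 0.2, -1.5]
finger_gap: 0.473
```

```bash
python3 -c "
from h import *
go(.556,.282,.0695,3.8)"
```

```text
t 31.0 p [0.557  0.2778 0.096 ] yaw 3.63 tilt [ 0.007 -0.004 -1.   ] gap 0.473 F [-0.2  0.2 -1.5]
 turn_z -0.03 shift [ 0.21 -0.04  1.33]
```

Emit:
carry_out(angular=[[0, 0, 0], [0, 0, 0], [0, 0, 0], [0, 0, 0], [0, 0, 0], [0, 0, 0], [0, 0, 0], [0, 0, 0]], dp=[[0.2, 0, 0.3], [0, 0, 0.4], [0, 0, 0.3], [0, 0, 0.15], [0, 0, 0.08], [0, 0, 0.05], [0, 0, 0.05], [0, 0, 0]], claw=[1, 1, 1, 1, 1, 1, 1, 1])

```text
time: 31.8
eef_pos: [0.558, 0.2824, 0.0693]
eef_rot: [[-0.063, 0.998, 0.011], [0.998, 0.063, -0.002], [-0.003, 0.01, -1.0]]
contact_force: [-0.3, -0.5, -1.7]
finger_gap: 0.474
```

```bash
python3 -c "
from h import *
go(.556,.282,.0695,3.8)"
```

```text
t 31.8 p [0.558  0.2824 0.0693] yaw 3.64 tilt [ 0.011 -0.002 -1.   ] gap 0.474 F [-0.3 -0.5 -1.7]
 turn_z -0.03 shift [-0.02 -0.1  -0.01]
```

Emit:
carry_out(angular=[[0, 0, 0], [0, 0, 0], [0, 0, 0], [0, 0, 0], [0, 0, 0], [0, 0, 0], [0, 0, 0], [0, 0, 0], [0, 0, 0], [0, 0, 0], [0, 0, 0], [0.1, 0, 0.6], [0, 0, 0.6], [0, 0, 0.6]], dp=[[0, 0, 0], [0, 0, 0], [0, 0, 0], [0, 0, 0], [0, 0, -0.3], [0, 0, -0.7], [0, 0, -1], [0, 0, -1], [0, 0, -1], [0, 0, -0.8], [0, 0, -0.4], [0, 0, 0], [0, 0, 0], [0, 0, 0]], claw=[-1, -1, -1, -1, -1, -1, -1, -1, -1, -1, -1, -1, -1, -1])

```text
time: 33.2
eef_pos: [0.5573, 0.2829, 0.1874]
eef_rot: [[0.13, 0.992, 0.007], [0.992, -0.13, -0.0], [0.001, 0.006, -1.0]]
contact_force: [0.9, -1.1, 0.2]
finger_gap: 1.004
```

```bash
python3 -c "
from h import *
go(.4935,-.364,.18,-7.2)"
```

```text
t 33.2 p [0.5573 0.2829 0.1874] yaw -7.46 tilt [ 0.007 -0.    -1.   ] gap 1.004 F [ 0.9 -1.1  0.2]
 turn_z -0.04 shift [-32.49   0.89   0.37]
```

Emit:
carry_out(angular=[[0, 0, 0], [0, 0, 0], [0, 0, 0], [0, 0, 0], [0, 0, 0], [0, 0, 0], [0, 0, 0], [0, 0, 0], [0, 0, 0], [0, 0, 0], [0, 0, 0], [0, 0, 0], [0, 0, 0], [0, 0, 0], [0, 0, 0], [0, 0, 0], [0, 0, 0], [0, 0, 0], [0, 0, 0], [0, 0, 0]], dp=[[-0.5, 0.03, 0], [-0.9, 0.03, 0], [-1, 0.03, 0], [-1, 0.03, 0], [-1, 0.03, 0], [-1, 0.03, 0], [-1, 0.03, 0], [-1, 0.03, 0], [-1, 0.03, 0], [-1, 0.03, 0], [-1, 0.03, 0], [-1, 0.03, 0], [-1, 0.03, 0], [-1, 0.03, 0], [-1, 0.03, 0], [-1, 0.03, 0], [-1, 0.03, 0], [-1, 0.03, 0], [-1, 0.03, 0], [-1, 0.03, 0]], claw=[-1, -1, -1, -1, -1, -1, -1, -1, -1, -1, -1, -1, -1, -1, -1, -1, -1, -1, -1, -1])

```text
time: 35.2
eef_pos: [0.5096, -0.1388, 0.1899]
eef_rot: [[0.101, 0.995, 0.006], [0.995, -0.101, -0.005], [-0.004, 0.006, -1.0]]
contact_force: [0.3, 0.3, -0.2]
finger_gap: 1.002
```

```bash
python3 -c "
from h import *
go(.4935,-.364,.18,-7.2)"
```

```text
t 35.2 p [ 0.5096 -0.1388  0.1899] yaw -5.77 tilt [ 0.006 -0.005 -1.   ] gap 1.002 F [ 0.3  0.3 -0.2]
 turn_z 0.24 shift [-11.27   0.61   0.49]
```

Emit:
carry_out(angular=[[0, 0, 0.12], [0, 0, 0.12], [0, 0, 0], [0, 0, 0], [0, 0, 0], [0, 0, 0], [0, 0, 0], [0, 0, 0], [0, 0, 0], [0, 0, 0], [0, 0, 0], [0, 0, 0], [0, 0, 0]], dp=[[-1, 0.06, 0], [-1, 0.06, 0], [-1, 0.06, 0], [-1, 0.06, 0], [-1, 0.06, 0], [-1, 0.06, 0], [-1, 0.06, 0], [-1, 0.06, 0], [-0.8, 0.06, 0], [-0.6, 0.06, 0], [-0.4, 0, 0], [-0.2, 0, 0], [0, 0, 0]], claw=[-1, -1, -1, -1, -1, -1, -1, -1, -1, -1, -1, -1, -1])

```text
time: 36.5
eef_pos: [0.484, -0.3568, 0.1918]
eef_rot: [[0.116, 0.993, 0.004], [0.993, -0.116, -0.006], [-0.005, 0.005, -1.0]]
contact_force: [-0.7, 0.7, 0.1]
finger_gap: 0.999
```

```bash
python3 -c "
from h import *
go(.4935,-.364,.067,-7.2)"
```

```text
t 36.5 p [ 0.484  -0.3568  0.1918] yaw -6.65 tilt [ 0.004 -0.006 -1.   ] gap 0.999 F [-0.7  0.7  0.1]
 turn_z 0.09 shift [-0.3   0.52  6.24]
```

Emit:
carry_out(angular=[[0, 0, 0.08], [0, 0, 0], [0, 0, 0], [0, 0, 0], [0, 0, 0], [0, 0, 0]], dp=[[-0.14, 0.25, 0.3], [-0.14, 0.22, 0.6], [0, 0, 0.8], [0, 0, 0.4], [0, 0, 0.2], [0, 0, 0]], claw=[-1, -1, -1, -1, -1, -1])

```text
time: 37.1
eef_pos: [0.4949, -0.3621, 0.1413]
eef_rot: [[0.122, 0.993, 0.003], [0.993, -0.122, -0.005], [-0.004, 0.004, -1.0]]
contact_force: [-0.3, -0.2, -0.0]
finger_gap: 1.001
```

```bash
python3 -c "
from h import *
go(.4935,-.364,.067,-7.2)"
```

```text
t 37.1 p [ 0.4949 -0.3621  0.1413] yaw -7.01 tilt [ 0.003 -0.005 -1.   ] gap 1.001 F [-0.3 -0.2 -0. ]
 turn_z 0.03 shift [-0.1  -0.06  3.71]
```

Emit:
carry_out(angular=[[0, 0, 0], [0, 0, 0], [0, 0, 0], [0, 0, 0], [0, 0, 0], [0, 0, 0], [0, 0, 0], [0, 0, 0], [0, 0, 0], [0, 0, 0], [0, 0, 0], [0, 0, 0]], dp=[[-0.1, -0.05, 0.8], [0, 0, 0.9], [0, 0, 0.9], [0, 0, 0.7], [0, 0, 0.4], [0, 0, 0.1], [0, 0, 0], [0, 0, 0], [0, 0, 0], [0, 0, 0], [0, 0, 0], [0, 0, 0]], claw=[-1, -1, -1, -1, -1, -1, -1, 1, 1, 1, 1, 1])

```text
time: 38.3
eef_pos: [0.4964, -0.3661, 0.0684]
eef_rot: [[0.121, 0.993, 0.01], [0.993, -0.121, -0.011], [-0.009, 0.011, -1.0]]
contact_force: [0.3, 0.0, -1.7]
finger_gap: 0.476
```

Emit:
carry_out(angular=[[0, 0, 0], [0, 0, 0], [0, 0, 0], [0, 0, 0], [0, 0, 0], [0, 0, 0], [0, 0, 0], [0, 0, 0], [0, 0, -0.6], [0, 0, -0.6], [0, 0, -0.5], [0, 0, 0]], dp=[[0, 0, -0.3], [0, 0, -0.6], [0, 0, -0.9], [0, 0, -1], [0, 0, -1], [0, 0, -1], [0, 0, -0.7], [0, 0, -0.3], [0, 0, 0], [0, 0, 0], [0, 0, 0], [0, 0, 0]], claw=[1, 1, 1, 1, 1, 1, 1, 1, 1, 1, 1, 1])

```text
time: 39.5
eef_pos: [0.4948, -0.3642, 0.1945]
eef_rot: [[-0.063, 0.998, 0.01], [0.998, 0.063, -0.011], [-0.012, 0.01, -1.0]]
contact_force: [0.7, 0.2, -1.7]
finger_gap: 0.472
```

```bash
python3 -c "
from h import *
go(.5515,.3476,.19,3.8)"
```

```text
t 39.5 p [ 0.4948 -0.3642  0.1945] yaw 3.6 tilt [ 0.01  -0.011 -1.   ] gap 0.472 F [ 0.7  0.2 -1.7]
 turn_z -0.03 shift [35.32  5.19  0.23]
```

Emit:
carry_out(angular=[[0, 0, 0], [0, 0, 0], [0, 0, 0], [0, 0, 0], [0, 0, 0], [0, 0, 0], [0, 0, 0], [0, 0, 0], [0, 0, 0], [0, 0, 0], [0, 0, 0], [0, 0, 0], [0, 0, 0], [0, 0, 0], [0, 0, 0], [0, 0, 0], [0, 0, 0], [0, 0, 0], [0, 0, 0], [0, 0, 0]], dp=[[0.4, 0.17, 0], [0.8, 0.17, 0], [1, 0.17, 0], [1, 0.17, 0], [1, 0.17, 0], [1, 0.17, 0], [1, 0.17, 0], [1, 0.17, 0], [1, 0.17, 0], [1, 0.17, 0], [1, 0.17, 0], [1, 0.17, 0], [1, 0.17, 0], [1, 0.17, 0], [1, 0.17, 0], [1, 0.17, 0], [1, 0.17, 0], [1, 0.17, 0], [1, 0.17, 0], [1, 0.17, 0]], claw=[1, 1, 1, 1, 1, 1, 1, 1, 1, 1, 1, 1, 1, 1, 1, 1, 1, 1, 1, 1])

```text
time: 41.5
eef_pos: [0.5376, 0.0599, 0.1897]
eef_rot: [[-0.045, 0.999, 0.008], [0.999, 0.045, -0.006], [-0.006, 0.008, -1.0]]
contact_force: [0.6, -0.2, -1.0]
finger_gap: 0.474
```

```bash
python3 -c "
from h import *
go(.5515,.3476,.19,3.8)"
```

```text
t 41.5 p [0.5376 0.0599 0.1897] yaw 2.58 tilt [ 0.008 -0.006 -1.   ] gap 0.474 F [ 0.6 -0.2 -1. ]
 turn_z -0.2 shift [ 1.431e+01  1.650e+00 -1.000e-02]
```

Emit:
carry_out(angular=[[0, 0, -0.1], [0, 0, -0.1], [0, 0, 0], [0, 0, 0], [0, 0, 0], [0, 0, 0], [0, 0, 0], [0, 0, 0], [0, 0, 0], [0, 0, 0], [0, 0, 0], [0, 0, 0], [0, 0, 0], [0, 0, 0], [0, 0, 0], [0, 0, 0]], dp=[[1, 0.13, 0], [1, 0.13, 0], [1, 0.13, 0], [1, 0.13, 0], [1, 0.13, 0], [1, 0.13, 0], [1, 0.13, 0], [1, 0.13, 0], [1, 0.13, 0], [1, 0.13, 0], [1, 0.13, 0], [0.8, 0.1, 0], [0.5, 0.1, 0], [0.3, 0, 0], [0.2, 0, 0], [0, 0, 0]], claw=[1, 1, 1, 1, 1, 1, 1, 1, 1, 1, 1, 1, 1, 1, 1, 1])

```text
time: 43.1
eef_pos: [0.5408, 0.3434, 0.1878]
eef_rot: [[-0.062, 0.998, 0.004], [0.998, 0.062, -0.004], [-0.004, 0.004, -1.0]]
contact_force: [-0.1, 0.4, -1.9]
finger_gap: 0.475
```

```bash
python3 -c "
from h import *
go(.5515,.3476,.0685,3.8)"
```

```text
t 43.1 p [0.5408 0.3434 0.1878] yaw 3.56 tilt [ 0.004 -0.004 -1.   ] gap 0.475 F [-0.1  0.4 -1.9]
 turn_z -0.04 shift [0.17 0.55 5.96]
```

Emit:
carry_out(angular=[[0, 0, 0], [0, 0, 0], [0, 0, 0], [0, 0, 0], [0, 0, 0], [0, 0, 0], [0, 0, 0], [0, 0, 0]], dp=[[0.08, 0.25, 0.3], [0.08, 0.25, 0.7], [0, 0, 0.9], [0, 0, 0.9], [0, 0, 0.7], [0, 0, 0.4], [0, 0, 0.2], [0, 0, 0]], claw=[1, 1, 1, 1, 1, 1, 1, 1])

```text
time: 43.9
eef_pos: [0.5534, 0.344, 0.0978]
eef_rot: [[-0.058, 0.998, 0.003], [0.998, 0.058, -0.006], [-0.006, 0.003, -1.0]]
contact_force: [0.3, -0.1, -1.6]
finger_gap: 0.477
```

```bash
python3 -c "
from h import *
go(.5515,.3476,.0685,3.8)"
```

```text
t 43.9 p [0.5534 0.344  0.0978] yaw 3.33 tilt [ 0.003 -0.006 -1.   ] gap 0.477 F [ 0.3 -0.1 -1.6]
 turn_z -0.08 shift [ 0.18 -0.09  1.47]
```

Emit:
carry_out(angular=[[0, 0, 0], [0, 0, 0], [0, 0, 0], [0, 0, 0], [0, 0, 0], [0, 0, 0], [0, 0, 0], [0, 0, 0]], dp=[[0.17, -0.08, 0.3], [0, 0, 0.4], [0, 0, 0.4], [0, 0, 0.18], [0, 0, 0.08], [0, 0, 0.05], [0, 0, 0.05], [0, 0, 0]], claw=[1, 1, 1, 1, 1, 1, 1, 1])

```text
time: 44.7
eef_pos: [0.5524, 0.3482, 0.0684]
eef_rot: [[-0.058, 0.998, 0.006], [0.998, 0.058, -0.004], [-0.004, 0.006, -1.0]]
contact_force: [0.7, -0.1, -1.4]
finger_gap: 0.475
```

```bash
python3 -c "
from h import *
go(.5515,.3476,.0685,3.8)"
```

```text
t 44.7 p [0.5524 0.3482 0.0684] yaw 3.35 tilt [ 0.006 -0.004 -1.   ] gap 0.475 F [ 0.7 -0.1 -1.4]
 turn_z -0.08 shift [-0.03 -0.05 -0.01]
```

Release, lift, and back off towards the robot so that the top camera can see the rack.

Emit:
carry_out(angular=[[0, 0, 0], [0, 0, 0], [0, 0, 0], [0, 0, 0], [0, 0, 0], [0, 0, 0], [0, 0, 0], [0, 0, 0], [0, 0, 0], [0, 0, 0], [0, 0, 0], [0, 0, 0], [0, 0, 0], [0, 0, 0], [0, 0, 0], [0, 0, 0], [0, 0, 0], [0, 0, 0], [0, 0, 0], [0, 0, 0]], dp=[[0, 0, 0], [0, 0, 0], [0, 0, 0], [0, 0, 0], [0, 0, -0.3], [0, 0, -0.7], [0, 0, -1], [0, 0, -1], [0, 0, -1], [0, 0, -1], [0, 0, -0.8], [0, -0.5, -0.4], [0, -1, 0], [0, -1, 0], [0, -1, 0], [0, -1, 0], [0, -1, 0], [0, -1, 0], [0, -0.6, 0], [0, -0.2, 0]], claw=[-1, -1, -1, -1, -1, -1, -1, -1, -1, -1, -1, -1, -1, -1, -1, -1, -1, -1, -1, -1])

```text
time: 46.7
eef_pos: [0.3959, 0.3387, 0.2076]
eef_rot: [[-0.058, 0.998, 0.013], [0.998, 0.058, 0.0], [-0.001, 0.013, -1.0]]
contact_force: [0.7, -0.1, 0.5]
finger_gap: 1.001
```

Run:
```python
from h import *
go(.4,.348,.2,3.8)
a=snap('top')['img'][150:270,60:300];b=snap('scene')['img'][100:300,290:540]
h=500;cv2.imwrite('pics/f.png',cv2.vconcat([cv2.resize(a,(600,300)),cv2.resize(b,(375,300)) if 0 else cv2.copyMakeBorder(cv2.resize(b,(375,300)),0,0,0,225,0)]))
```

```text
t 46.7 p [0.3959 0.3387 0.2076] yaw 3.33 tilt [ 0.013  0.    -1.   ] gap 1.001 F [ 0.7 -0.1  0.5]
 turn_z -0.08 shift [0.45 0.24 0.38]
```

View pics/f.png

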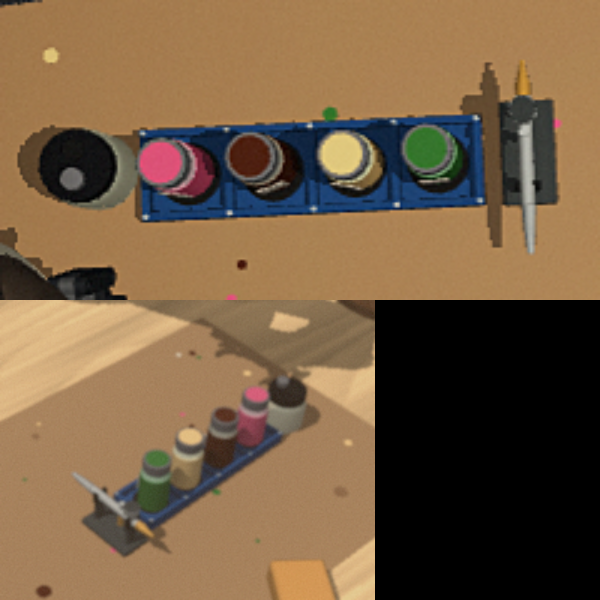

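Both views show the four jars upright in the blue rack. From the airbrush outward, in the top view, they are green (430,149), ivory (343,155), brown (255,157) and pink (163,162). I check the lid positions, then hand in.

Run:
```python
from h import *
c=snap('top');o=np.array([.558,.2487]);x=np.array([.9978,.0667]);y=np.array([-.0667,.9978])
for n,p in dict(green=(430,149),ivory=(343,155),brown=(253,155),pink=(163,162)).items():
    d=cast(c,(p[0]/2.5+60,p[1]/2.5+150),.088)[:2]-o;print(n,np.round([d@x,d@y],4))
r.sign_off()
```

```text
green [ 0.0019 -0.1018]
ivory [ 0.0004 -0.0366]
brown [0.0036 0.0304]
pink [0.0016 0.0974]
the job is handed in; nothing more can be done
```

I moved all four jars into the blue rack in the plaques' left-to-right order and handed the job in at about 47 s of the 112 s. The order from the airbrush to the rinse pot is green, ivory, brown, pink.

- **Position:** by my last picture, each jar's lid is within about 4 mm of its bay centre, both across and along the row.
- **Standing:** both camera views show all four upright in their bays. I released each one at its pick-up height, within about 1 mm. I judged upright and flat by eye and by that height, not by measuring each jar's tilt.
- **Clear of the robot:** the gripper was open and clear of everything at hand-in, and the force readings stayed under about 3 N whenever I read them. I left the purple and yellow jars alone.

No check failed or disagreed. Longer moves overshot by up to about 10%, and I corrected that before each grasp and placing.

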